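# Free the grill plate's sprung hinge bar with the forked key and lift the plate out

## Robot

A 6-joint arm with a two-finger parallel gripper is mounted at the origin on a cart in front of the work surface, level with it; the furniture and walls round the work are solid. World frame = base frame: x ahead of the robot, y to its left, z up, the work surface at z = 0. Lengths are in mm, angles in rad, forces in N, time in s.
With the tool pointing down it reaches from about 300 to 775 mm from the base axis. Payload 14.6 kg.
Tool frame: the origin (TCP) lies at the very end of the fingers, on their centre line; the grasp point (between the pads) lies 19 mm behind it; z points along the fingers, y is the line along which they close (so a half turn about z gives the same grasp; the last joint's range is limited). The gripper opens to 94 mm and grips with 3 to 60 N. Pads are 16 mm wide; open, the fingers measure 119 mm over their backs; the gripper's body (75 mm by 177 mm) begins 78 mm behind the grasp point.
Start: joints at [-1.279, 0.3, 1.521, -0, 1.321, -0.067], TCP at [193.126, -514.968, 205.446] pointing down, gripper open.
Joint ranges: [-3.03, 3.03], [-0.79, 2.21], [0.23, 2.52], [-1.04, 4.18], [0, 3.07], [-2.55, 2.55]. Speed limits (rad/s): [2.22, 2.22, 2.57, 3.14, 3.14, 3.14].

## Interface

Orientations are given as [roll, pitch, yaw] about the fixed x, y, z axes, in that order (R = Rz(yaw) Ry(pitch) Rx(roll)).
In Python, from cell import manip, optics gives the robot as it stands.
- The arm moves only by the shell command python3 -m crank 'ROWS' [FORCE]. ROWS is JSON, a list of rows, each a list of 7 numbers: the opening in per cent of the stroke, from 0 (shut) to 100 (fully open), then the shift along the tool's x, y, z in mm, then the turn, a rotation vector about the tool's x, y, z in rad. A call has 1 to 10 rows; each row is the pose to reach, as a shift and turn from the pose commanded when the call began, along the tool's axes at that moment; what a row does not reach only later rows make up. A row lasts 1/10 s, in which the tool goes at most 50 mm and 8.59 degrees, less where a joint would pass 70% of its speed; a pose out of reach is approached as far as the arm can. A call with a gripper value outside its range is refused whole. The fingers move at their own pace and stop on an object; FORCE is the grip in N (left out, the last holds). Time passes only in rows, so rows that repeat a pose let the fingers close. It gives the time, the measured TCP pose, the force, the opening and the grip force at its end, in the units of the state.
- manip.read_state(): the state, without advancing time (a new reading comes with each control period).
- optics.camera(name): name is "scene" or "top" or "wrist"; returns (picture, depth): 400x640x3 uint8, red, green, blue; 400x640 float32, mm along the optical axis (not along the pixel's ray), 0 where there is no reading.
- optics.calibration(name): a dict with "camera_matrix" (3x3 intrinsics, pixels), "k1" (the pictures are not rectified: a ray, as slopes to the right and down, at radius r is drawn at 1 + k1 r^2 times it, then the intrinsics apply), "R" (3x3) and "t" (3): a world point X has camera coordinates R X + t. Camera axes: x right, y down, z forward; pixel columns grow to the right and rows downward; lengths in mm; the calibration is good to about 2 mm. A picture is of the moment at which its call begins: read the wrist's pose just before it. calibration takes no time and is no camera call; for the wrist camera it gives the pose at the moment of the call.
- manip.sign_off(): hands the job in; it is judged then, once.
The state is a dict: "clock": time; "joints": joint angles; "qd": joint speeds; "effort": joint torques, N m; "eef_pos": TCP position; "eef_rot": TCP orientation; "wrist_force": force on the tool from outside, world axes, zero at the start; "moment": the same for the moment, N m; "finger_gap": finger opening in mm; "finger_force": force on a finger pad.
Only numpy, scipy, OpenCV 4.12 (cv2) and the standard library are available. Lean on these libraries where they do the work, as an engineer would, in place of code of your own. Each camera call takes 0.05 s, during which the arm holds its last target. There are 200 camera calls.

## Task

The grill plate has to come out of the table grill for washing. Pick up the orange forked key and, straddling the spring bar between the steel lug and the brass collar, push the collar sideways away from the lug with the key (not with the fingers, and without forcing the bar hard against its stop) until the front of the plate springs up, then let the bar return. Stand or lay the key on the bare worktop clear of the grill, then lift the plate out by its black handle and lay it flat in the middle of the wooden board, leaving the jars and mills behind the grill where they are.

Things in the scene. Friction and masses are not known exactly. Their poses are not given: they have to be found in the camera images.
- grill: Fixed table grill: grey housing x -126..+97, y -125..+125 mm, deck 35 mm high; red-rimmed well (rim 58 mm high, x -76..+96, y -76..+76) for the plate, centred at x +10. Origin on the worktop; x to its back, y to its left. The front deck strip (x < -76) bears the spring bar, two steel lugs (67 mm high, y -22..-14 and +14..+22), a steel spring block (y +90..+122, 69 mm high) and a low dial.
- bar_neck (a point): Where the fork goes in: on the axis of the spring bar, grill frame (-95, +34, +55) mm, axes as the grill's. The bar is an 8 mm steel rod along y, axis 20 mm above the deck. The left lug's face is 12 mm to the -y side. On the +y side a brass collar (24 mm diameter, 6 mm thick) is clamped at an unmeasured place: near face 12 to 30 mm from here; find it by touch or sight.
- spring_bar (a joint): Travel of the spring bar with its collar toward the grill's +y, m. 0 = home: its tip lies over the plate's tab and locks it; hard stop at 0.018. Spring 2.5 N at home plus 250 N/m (7 N at the stop), plus up to 3 N of friction. The tab comes free at 0.010 to 0.015; let go, the bar returns to 0.
- plate_grip (a point): Centre of the plate's black handle bar: 12 (x) x 74 (y) x 18 (z) mm, 49 mm above the plate's underside, above its centre; axes are the plate's. Loose ribbed aluminium plate 150 (x) x 130 (y) x 10 mm (ribs 13.5), about 0.35 kg. Locked it is level, underside 42.5 mm above the worktop, axes as the grill's. Freed, a sprung lifter tilts its front up 0.13 rad; the handle rises about 10 mm.
- plate_tab (a point): Tab of the plate, a tongue 20 mm wide and 8 mm thick that juts 48 mm from its front (-x) edge, held down by the tip of the spring bar. Point 110 mm in front of the plate's centre, 4 mm above its underside; axes are the plate's. Locked at z about 46.5 mm; freed it springs up about 20 mm, clear above the bar.
- key_grip (a point): Grip point of the loose forked key (0.14 kg): on its orange handle right above the fork, 64 mm above the tine tips. Axes: z up when standing, y across its thickness, x along the handle (x +20..-102 mm of here, 14 mm thick in y, 24 mm high). Gripped here across y it pushes well along its y. A cross foot at x = -90 mm, 56 mm wide in y, lets it stand by itself on tines and foot, as it does at the start.
- key_tip (a point): Point midway between the key's two tine tips, 64 mm below key_grip; axes are the key's. The steel tines point down, side by side in x: 13 mm clear between them, 27 mm over both, each 8 mm thick in y and 36 mm long up to the crotch.
- board: Wooden chopping board, fixed flat on the worktop, 230 (x) x 340 (y) x 22 mm high; origin at the centre of its underside. Its own y (long) axis lies roughly along the world's x; its yaw is near +1.57.
- pepper_mill: Dark wooden pepper mill, 58 mm wide, 170 mm tall, loose, standing behind the grill; a bystander to leave alone. Origin under its centre.
- salt_shaker: Grey-topped glass salt shaker, 44 mm wide, 90 mm tall, loose, standing behind the grill; a bystander to leave alone. Origin under its centre.
- spice_jar: Spice jar with dark lid, 41 mm wide, 105 mm tall, loose, standing behind the grill; a bystander to leave alone. Origin under its centre.

How it is judged (in metres and radians):
On the way, in this order (a step that is already met when the one before it is completed fails the run):
1. the key is pushing the spring bar's collar along (value of joint spring_bar above 0.004 m and contact force between key and spring_bar above 0.5 N).
2. the plate's tab has sprung up above the bar and the bar has returned home (z of plate_tab in the frame of grill above 0.059 m and value of joint spring_bar below 0.003 m), for 0.1 s.
At the end, for the whole second after the job is handed in: Plate released, flat (0.08 rad) and still on the board, centre within 50 mm of the board's centre across it and 90 mm along it; key at rest on the worktop, not touching grill, board or plate; spring bar home (3 mm) (x of plate_grip in the frame of board between -0.05 and 0.05 m and y of plate_grip in the frame of board between -0.09 and 0.09 m and z of plate_grip in the frame of board between 0.065 and 0.077 m and angle between plate_grip's own z axis and vertical below 0.08 rad and linear speed of each of plate, key below 0.02 m/s and height (world z) of key_grip between 0 and 0.075 m and contact force between key and grill below 0.1 N and contact force between key and spring_bar below 0.1 N and contact force between key and board below 0.1 N and contact force between key and plate below 0.1 N and value of joint spring_bar below 0.003 m).
It fails at once if the fingers push the spring bar or its collar (contact force between the fingers and spring_bar above 1 N).
It fails at once if the bar is forced: the key presses it with more than 35 N (contact force between key and spring_bar above 35 N).
It fails at once if the pepper mill is displaced by more than 30 mm (distance of pepper_mill from where it was at the start of the episode above 0.03 m).
It fails at once if the salt shaker is displaced by more than 30 mm (distance of salt_shaker from where it was at the start of the episode above 0.03 m).
It fails at once if the spice jar is displaced by more than 30 mm (distance of spice_jar from where it was at the start of the episode above 0.03 m).
It also fails if it takes over 64 s, if anything falls off the work surface, if the arm or the gripper's body presses on something with over 40 N, if the wrist force passes 120 N, or if a joint passes its speed limit or range.

## Working session

There is one attempt and no reset: what is moved stays moved. The work goes in short steps, Python scripts to look and compute and a shell command to move; the robot and the scene stay as the last step left them, time stands still between calls to the robot, and variables do not carry over. Pictures are saved under pics/ and viewed, at most 10 in all, crops included, and the job is handed in when it is done.

```bash
ls; mkdir -p pics; cat > h.py <<'E'
import numpy as np, cv2
from cell import manip, optics
def grab(n):
    c=optics.calibration(n); p,d=optics.camera(n)
    return p,d,{k:np.array(v,float) for k,v in c.items()}
def pts(d,c):
    "world point of every pixel from depth"
    K=c['camera_matrix']; v,u=np.mgrid[0:d.shape[0],0:d.shape[1]]
    r=cv2.undistortPoints(np.stack([u.ravel(),v.ravel()],1).astype(float)[:,None],K,np.array([float(c['k1']),0,0,0]))[:,0]
    X=np.c_[r,np.ones(len(r))]*d.reshape(-1,1)
    return ((X-c['t'])@c['R']).reshape(*d.shape,3)
def save(p,n): cv2.imwrite('pics/'+n,cv2.cvtColor(p,cv2.COLOR_RGB2BGR))
E
python3 - <<'E'
from h import *
for n in('scene','top'):
    p,d,c=grab(n); save(p,n+'0.png'); print(n,c['k1'],c['camera_matrix'].tolist(),(-c['R'].T@c['t']).round())
    np.savez(n+'0.npz',p=p,d=d,**c)
print(manip.read_state())
E
```

```text
pics
scene -0.0815154217338068 [[372.6458935460571, 0.0, 317.66674791920434], [0.0, 372.6458935460571, 203.1707979846107], [0.0, 0.0, 1.0]] [ 76. 544. 838.]
top -0.03808452786758493 [[397.84581459399556, 0.0, 314.1735868043003], [0.0, 397.84581459399556, 197.34411410043563], [0.0, 0.0, 1.0]] [ 471.   17. 1415.]
{'clock': 0.1, 'joints': array([-1.27859409e+00,  3.00388832e-01,  1.52147743e+00, -3.82475356e-05,
        1.32068237e+00, -6.66160513e-02]), 'qd': array([ 0.00258354, -0.00108649, -0.00361629,  0.00156787, -0.00101848,
       -0.00044987]), 'effort': array([ 9.09553764e-04, -5.32650125e+01, -3.53280580e+01,  7.09305773e-02,
        2.34916754e-02, -3.96792359e-05]), 'eef_pos': array([ 193.06016282, -514.77398098,  204.97530122]), 'eef_rot': array([-3.14063634e+00, -2.66697754e-05,  3.58827756e-01]), 'wrist_force': array([-0.76868618, -0.79159712,  0.13546489]), 'moment': array([ 0.02494906, -0.00197859,  0.03365311]), 'finger_force': 0.0, 'finger_gap': 93.49202677489573}
```

View pics/top0.png

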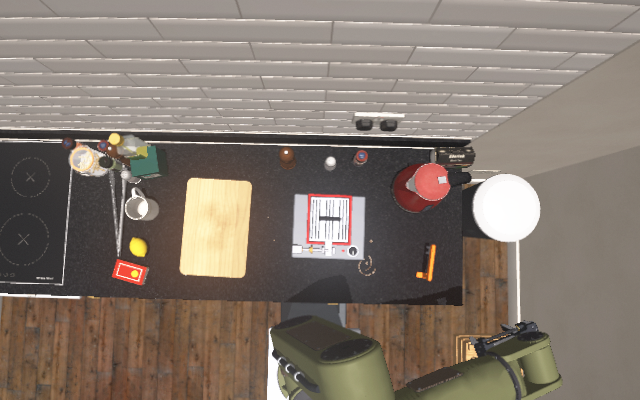

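View pics/scene0.png

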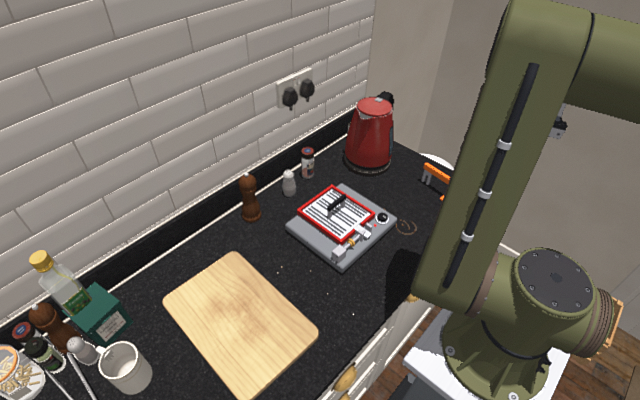

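The top view shows the board (216,228), the grill (330,227) and the key (430,262), with its foot at the bottom (425,278). In the scene view the collar sits on the bar near (350,242). Next I compute poses.

```bash
python3 - <<'E'
from h import *
z=np.load('top0.npz'); p,d=z['p'],z['d']; X=pts(d,z); hsv=cv2.cvtColor(p,cv2.COLOR_RGB2HSV)
H,S,V=[hsv[...,i].astype(int) for i in range(3)]
print('table z',np.median(X[240:290,380:410,2]))
def rect(m,n):
    P=X[m]; r=cv2.minAreaRect(P[:,:2].astype(np.float32)); print(n,m.sum(),r,'z',np.percentile(P[:,2],[5,50,95]).round(1)); return P
win=np.zeros(d.shape,bool); win[235:290,405:450]=1
P=rect(win&(H>3)&(H<20)&(S>150)&(V>120),'key'); print(np.c_[P].round()[::6].tolist())
win[:]=0; win[170:285,170:260]=1
rect(win&(abs(X[...,2]-22)<6)&(S>40)&(V>120),'board')
win[:]=0; win[185:268,283:375]=1
rect(win&(X[...,2]>22)&(X[...,2]<80),'grill all')
rect(win&((H<6)|(H>172))&(S>150)&(V>90),'red rim')
rect(win&(V<50)&(X[...,2]>75)&(X[...,2]<125),'handle')
rect(win&(H>12)&(H<32)&(S>90)&(V>90),'brass')
save(cv2.resize(p[180:290,280:450],None,fx=4.6,fy=4.6,interpolation=cv2.INTER_CUBIC),'topc.png')
E
```

```text
table z 0.13319183514380098
key 216 ((397.01654052734375, -202.36044311523438), (443.550537109375, 130.6431121826172), 87.67970275878906) z [-1.5 69.9 78.4]
[[453.0, -412.0, 3.0], [451.0, -398.0, 73.0], [444.0, -388.0, 74.0], [441.0, -390.0, 78.0], [438.0, -398.0, 74.0], [434.0, -397.0, 77.0], [431.0, -397.0, 78.0], [425.0, -424.0, -0.0], [421.0, -387.0, 76.0], [418.0, -394.0, 75.0], [411.0, -419.0, 5.0], [407.0, -383.0, 67.0], [404.0, -383.0, 79.0], [401.0, -393.0, 77.0], [394.0, -384.0, 73.0], [391.0, -390.0, 77.0], [383.0, -416.0, 2.0], [380.0, -380.0, 63.0], [378.0, -379.0, 78.0], [370.0, -378.0, 70.0], [368.0, -391.0, 73.0], [354.0, -359.0, 5.0], [360.0, -377.0, 64.0], [351.0, -358.0, 7.0], [357.0, -376.0, 65.0], [348.0, -356.0, 13.0], [354.0, -376.0, 68.0], [345.0, -356.0, 14.0], [350.0, -376.0, 68.0], [341.0, -357.0, 9.0], [346.0, -376.0, 57.0], [337.0, -362.0, 3.0], [338.0, -382.0, 9.0], [338.0, -413.0, 1.0], [341.0, -377.0, 76.0], [330.0, -412.0, -7.0]]
board 5798 ((496.0227355957031, 352.0043029785156), (232.0265655517578, 341.0608825683594), 87.7477798461914) z [16.8 20.4 
[... 295 characters left out ...]
 call last):
  File "<stdin>", line 14, in <module>
  File "<stdin>", line 6, in rect
    return _quantile_unchecked(
        a, q, axis, out, overwrite_input, method, keepdims, weights)
    return _ureduce(a,
                    func=_quantile_ureduce_func,
    ...<5 lines>...
                    overwrite_input=overwrite_input,
                    method=method)
    r = func(a, **kwargs)
    result = _quantile(arr,
                       quantiles=q,
    ...<2 lines>...
                       out=out,
                       weights=wgt)
    slices_having_nans = np.isnan(arr[-1, ...])
                                  ~~~^^^^^^^^^
IndexError: index -1 is out of bounds for axis 0 with size 0
```

```bash
cat >> h.py <<'E'
def go(pos,yaw,s=None):
    "shift (tool axes) and turn about tool z to bring a down-pointing TCP to pos,yaw"
    from scipy.spatial.transform import Rotation as R
    s=s or manip.read_state(); r=R.from_euler('xyz',s['eef_rot'])
    sh=r.inv().apply(np.array(pos)-s['eef_pos']); t=(r.inv()*R.from_euler('xyz',[np.pi,0,yaw])).as_rotvec()
    print('shift',sh.round(1),'turn',t.round(4))
E
python3 - <<'E'
from h import *
z=np.load('top0.npz'); p,d=z['p'],z['d']; X=pts(d,z); hsv=cv2.cvtColor(p,cv2.COLOR_RGB2HSV)
H,S,V=[hsv[...,i].astype(int) for i in range(3)]
win=np.zeros(d.shape,bool); win[235:290,405:450]=1
m=win&(H>3)&(H<20)&(S>150)&(V>120)&(X[...,2]>62)
P=X[m]; l=cv2.fitLine(P[:,:2].astype(np.float32),cv2.DIST_HUBER,0,.01,.01).ravel(); l[:2]*=np.sign(l[0])
t=(P[:,:2]-l[2:])@l[:2]; print(l,np.arctan2(l[1],l[0]),np.percentile(t,[1,99]))
e=l[2:]+l[:2]*(t.max()-20); print('grip',e, l[2:]+l[:2]*(t.min()+102))
go([e[0],e[1],200],np.arctan2(l[1],l[0]))
go([400,e[1],200],np.arctan2(l[1],l[0]))
E
```

```text
[ 9.9065113e-01 -1.3641979e-01  3.9379257e+02 -3.8407709e+02] -0.1368465 [-58.23173476  58.00486264]
grip [ 432.12033583 -389.35509623] [ 436.00743474 -389.89037772]
shift [267.9 -33.5   5. ] turn [-9.000e-04  2.000e-04  4.957e-01]
shift [237.8 -44.8   5. ] turn [-9.000e-04  2.000e-04  4.957e-01]
```

```bash
python3 -m crank '[[100,40,-6,0,0,0,0.1],[100,85,-12,0,0,0,0.2],[100,130,-18,0,0,0,0.3],[100,175,-24,0,0,0,0.4],[100,220,-30,0,0,0,0.496],[100,250,-34,5,0,0,0.496],[100,268,-34,5,0,0,0.496],[100,268,-34,5,0,0,0.496],[100,268,-34,5,0,0,0.496]]'; python3 - <<'E'
from h import *
p,d,c=grab('wrist'); save(p,'w1.png'); np.savez('w1.npz',p=p,d=d,**c); print(manip.read_state()['wrist_force'])
E
```

```text
clock: 1.0
eef_pos: [431.5, -389.5, 200.3]
eef_rot: [-3.141, 0.0, -0.137]
wrist_force: [0.4, -0.6, 0.3]
finger_gap: 93.6
finger_force: 0.0
[ 0.2902762  -0.2082306  -0.44275671]
```

View pics/w1.png

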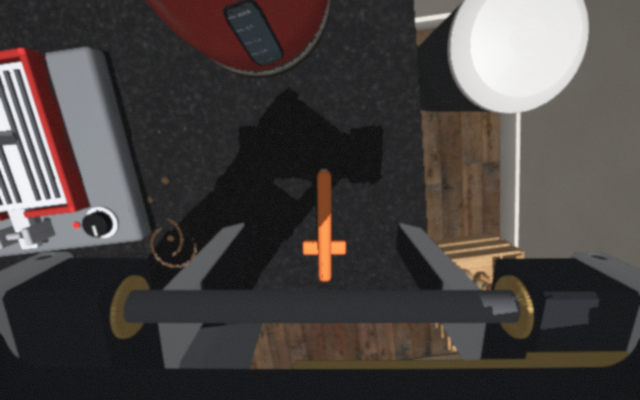

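The wrist view shows the key's handle from (324,170) to (325,282), with the foot at (325,247), well centred between the fingers.

```bash
python3 - <<'E'
from h import *
z=np.load('w1.npz'); p,d=z['p'],z['d']; X=pts(d,z); hsv=cv2.cvtColor(p,cv2.COLOR_RGB2HSV)
H,S,V=[hsv[...,i].astype(int) for i in range(3)]
win=np.zeros(d.shape,bool); win[160:290,295:355]=1
o=win&(H>3)&(H<20)&(S>150)&(V>60)
m=o&(X[...,2]>68)
P=X[m]; print(m.sum(),np.percentile(P[:,2],[5,50,95]))
l=cv2.fitLine(P[:,:2].astype(np.float32),cv2.DIST_HUBER,0,.01,.01).ravel(); l[:2]*=np.sign(l[0])
t=(P[:,:2]-l[2:])@l[:2]; yaw=np.arctan2(l[1],l[0]); print(l,yaw,t.min(),t.max())
e=l[2:]+l[:2]*(t.max()-20);e2=l[2:]+l[:2]*(t.min()+102); print('grip',e,e2)
F=X[o&(X[...,2]<40)]; print('foot',F.mean(0),np.ptp(F,0))
g=(e+e2)/2; go([g[0],g[1],45],yaw)
E
```

```text
1365 [71.3757239  74.50190097 76.01130947]
[ 9.9128199e-01 -1.3175754e-01  3.9667365e+02 -3.8731100e+02] -0.13214177 -64.47380533820693 103.60580798143633
grip [ 479.55057642 -398.32670044] [ 433.8726858  -392.25536383]
foot [ 349.12159703 -381.42377407    4.3713858 ] [151.47589316  59.11824146  11.82932782]
shift [ 26.1   2.  155.5] turn [ 0.      0.0003 -0.0058]
```

```bash
python3 -m crank '[[60,3,2,40,0,0,-0.005],[50,3,2,80,0,0,-0.005],[50,3,2,115,0,0,-0.005],[50,3,2,140,0,0,-0.005],[50,3,2,155,0,0,-0.005],[50,3,2,155,0,0,-0.005],[0,3,2,155,0,0,-0.005],[0,3,2,155,0,0,-0.005],[0,3,2,155,0,0,-0.005],[0,3,2,155,0,0,-0.005]]' 60; python3 -m crank '[[0,0,0,0,0,0,0],[0,0,0,0,0,0,0],[0,0,0,0,0,0,0],[0,0,0,0,0,0,0]]'
```

```text
clock: 2.05
eef_pos: [435.0, -391.7, 46.2]
eef_rot: [3.141, -0.001, -0.132]
wrist_force: [-0.9, 0.1, 0.1]
finger_gap: 18.3
finger_force: 0.0
clock: 2.45
eef_pos: [435.0, -391.6, 45.9]
eef_rot: [3.141, -0.001, -0.132]
wrist_force: [-0.3, 0.4, 5.8]
finger_gap: 13.9
finger_force: 60.0
```

```bash
python3 -m crank '[[0,0,0,-40,0,0,0],[0,0,0,-80,0,0,0],[0,0,0,-110,0,0,0],[0,0,0,-110,0,0,0]]'; python3 - <<'E'
from h import *
s=manip.read_state(); print(s['wrist_force'],s['finger_gap'])
go([427,-60,155],-0.014); 
E
```

```text
clock: 2.85
eef_pos: [435.9, -392.5, 159.6]
eef_rot: [3.138, -0.005, -0.132]
wrist_force: [0.1, 0.4, -1.6]
finger_gap: 13.5
finger_force: 60.0
[ 0.141482    0.39857302 -1.63393457] 13.532950869948522
shift [ -52.7 -328.4    3. ] turn [ 0.0042 -0.0049 -0.1181]
```

```bash
python3 -m crank '[[0,-6,-40,0,0,0,-0.02],[0,-12,-80,0,0,0,-0.04],[0,-18,-120,0,0,0,-0.06],[0,-25,-160,0,0,0,-0.08],[0,-32,-200,0,0,0,-0.1],[0,-38,-240,0,0,0,-0.118],[0,-45,-280,0,0,0,-0.118],[0,-53,-310,0,0,0,-0.118],[0,-53,-328,0,0,0,-0.118],[0,-53,-328,0,0,0,-0.118]]'; python3 - <<'E'
from h import *
for n in('wrist','top'):
    p,d,c=grab(n); np.savez(n+'2.npz',p=p,d=d,**c)
    if n=='wrist': save(p,'w2.png')
E
```

```text
clock: 3.85
eef_pos: [425.1, -57.6, 154.5]
eef_rot: [-3.141, 0.001, -0.012]
wrist_force: [0.6, 0.6, -2.1]
finger_gap: 13.6
finger_force: 60.0
```

View pics/w2.png

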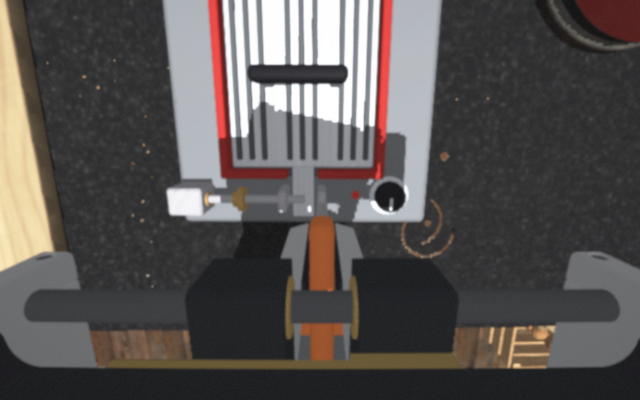

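The wrist view shows the spring block (186,200), brass collar (240,199), left lug (285,199), right lug (320,199), the bar along row 199 and the plate handle (298,74).

```bash
python3 - <<'E'
from h import *
z=np.load('wrist2.npz'); p,d=z['p'],z['d']; X=pts(d,z); hsv=cv2.cvtColor(p,cv2.COLOR_RGB2HSV)
H,S,V=[hsv[...,i].astype(int) for i in range(3)]
def W(a,b,c_,e):
    w=np.zeros(d.shape,bool); w[a:b,c_:e]=1; return w
def st(m,n):
    P=X[m]; r=cv2.minAreaRect(P[:,:2].astype(np.float32)); print(n,m.sum(),np.percentile(P,[1,50,99],axis=0).round(1).tolist(),[np.round(q,1) for q in r])
Z=X[...,2]
st(W(180,220,160,210)&(Z>64)&(Z<75),'block want y90..122')
st(W(180,220,270,300)&(Z>61)&(Z<72),'lugL want y14..22')
st(W(180,213,312,330)&(Z>61)&(Z<72)&(S<80),'lugR')
st(W(180,220,228,252)&(H>10)&(H<32)&(S>90)&(Z>45),'brass')
st(W(190,210,250,275)&(Z>50),'bar')
red=((H<6)|(H>172))&(S>150)&(V>90)
st(W(0,185,205,395)&red&(abs(Z-58)<5),'rim')
st(W(55,90,240,355)&(V<70)&(Z>85),'handle')
st(W(0,225,160,445)&(abs(Z-35)<5),'deck')
red_=W(100,165,210,232)&red&(abs(Z-58)<4); L=X[red_]
print('left rim fit',cv2.fitLine(L[:,:2].astype(np.float32),cv2.DIST_HUBER,0,.01,.01).ravel())
E
```

```text
block want y90..122 982 [[414.7, 51.1, 64.8], [427.9, 65.7, 67.9], [439.9, 82.3, 69.4]] [array([427.3,  67.5]), array([33.5, 25.6]), np.float64(88.7)]
lugL want y14..22 192 [[416.3, -25.1, 61.9], [426.4, -21.7, 65.8], [435.7, -17.6, 67.5]] [array([426. , -21.5]), array([ 7.4, 19.8]), np.float64(88.1)]
lugR 105 [[425.3, -60.7, 62.3], [430.3, -57.1, 65.8], [435.2, -53.4, 67.5]] [array([429.9, -57.1]), array([ 7.3, 10.8]), np.float64(89.5)]
brass 243 [[417.3, 14.1, 49.3], [429.7, 16.6, 62.2], [438.2, 24.4, 67.0]] [array([461.2, -14.5]), array([ 18.1, 107.8]), np.float64(46.5)]
bar 226 [[422.4, -46.9, 53.4], [426.9, -2.0, 57.3], [478.1, 9.6, 264.6]] [array([452.8, -29.6]), array([20.9, 98.2]), np.float64(43.3)]
rim 3816 [[446.8, -114.8, 53.3], [506.4, -24.3, 56.9], [591.3, 33.1, 58.8]] [array([519.5, -40.8]), array([148.7, 147. ]), np.float64(89.5)]
handle 1672 [[524.4, -74.8, 88.5], [529.5, -41.6, 99.4], [535.4, -6.6, 101.6]] [array([529.8, -42. ]), array([65.5, 43.1]), np.float64(57.7)]
deck 22046 [[397.3, -162.7, 31.9], [495.5, -75.1, 34.1], [599.2, 81.5, 38.1]] [array([499. , -40.3]), array([249. , 205.8]), np.float64(89.5)]
left rim fit [ 9.9998134e-01 -6.1043464e-03  4.8881778e+02  3.0102777e+01]
```

```bash
python3 - <<'E'
from h import *
z=np.load('wrist2.npz'); p,d=z['p'],z['d']; X=pts(d,z); hsv=cv2.cvtColor(p,cv2.COLOR_RGB2HSV)
H,S,V=[hsv[...,i].astype(int) for i in range(3)]
w=np.zeros(d.shape,bool); w[205:365,295:350]=1
m=w&(H>3)&(H<20)&(S>150)&(V>50)&(X[...,2]>120)
P=X[m]
for a in range(300,470,8):
    q=P[(P[:,0]>=a)&(P[:,0]<a+8)]
    if len(q)>5: print(a,len(q),q[:,1].min().round(1),q[:,1].max().round(1),np.median(q[:,2]).round(1),q[:,0].max().round(1))
go([427,-5.3,154.5],-0.013)
E
```

```text
356 118 -63.1 -50.5 183.2 364.0
364 254 -63.1 -50.6 183.2 371.9
372 281 -63.7 -50.2 183.2 380.0
380 156 -63.7 -50.3 183.4 385.2
404 254 -63.7 -50.2 182.9 412.0
412 339 -64.3 -50.3 183.1 420.0
420 354 -64.3 -50.6 183.0 428.0
428 368 -64.3 -50.7 183.0 436.0
436 495 -64.3 -50.8 181.2 444.0
shift [  1.  -54.1   0.2] turn [-0.0001  0.0011 -0.0004]
```

```bash
python3 -m crank '[[0,3,-30,0,0,0,0],[0,3,-52,0,0,0,0],[0,3,-52,20,0,0,0],[0,3,-52,36,0,0,0],[0,3,-52,40,0,0,0],[0,3,-52,40,0,0,0],[0,3,-52,40,0,0,0]]'; python3 - <<'E'
from h import *
p,d,c=grab('wrist'); np.savez('wrist3.npz',p=p,d=d,**c)
s,ds,cs=grab('scene'); np.savez('scene3.npz',p=s,d=ds,**cs)
save(np.hstack([cv2.resize(p[140:260,200:400],None,fx=2,fy=2),cv2.resize(s[170:270,280:400],None,fx=3.3,fy=2.4)])[:,:800],'c3.png')
st=manip.read_state(); print(st['wrist_force'],st['eef_pos'])
E
```

```text
clock: 4.65
eef_pos: [429.6, -7.9, 115.9]
eef_rot: [3.142, -0.001, -0.015]
wrist_force: [0.4, -0.4, -1.0]
finger_gap: 13.9
finger_force: 60.0
[ 0.04857922 -0.00324989 -0.57019239] [429.64285817  -7.65590131 116.11011673]
```

View pics/c3.png

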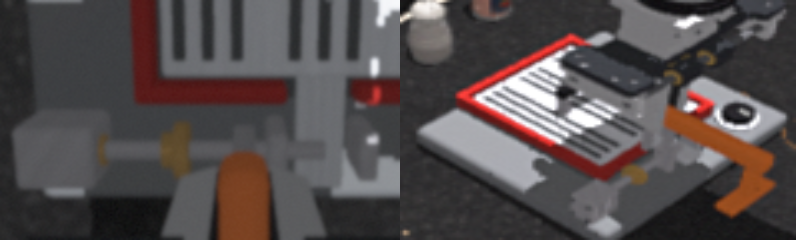

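The wrist crop shows the front tine at about (245,135), left of the lug (275,140) and right of the collar (175,150). The scene crop shows the key upright above the bar. I'll check the offsets numerically.

```bash
python3 - <<'E'
from h import *
z=np.load('wrist3.npz'); p,d=z['p'],z['d']; X=pts(d,z); hsv=cv2.cvtColor(p,cv2.COLOR_RGB2HSV)
H,S,V=[hsv[...,i].astype(int) for i in range(3)]; Z=X[...,2]
def st(a,m,n):
    w=np.zeros(d.shape,bool); w[a[0]:a[1],a[2]:a[3]]=1; P=X[w&m]
    print(n,len(P),np.percentile(P,[2,50,98],axis=0).round(1).tolist())
st((205,260,295,350),(H>3)&(H<20)&(S>150)&(V>50)&(Z>120),'key')
st((195,225,310,332),(S<80)&(Z>71)&(Z<125),'tine')
st((190,225,330,347),(S<80)&(Z>60)&(Z<72),'lugL')
st((195,235,275,300),(H>10)&(H<32)&(S>90)&(Z>45)&(Z<72),'brass')
st((205,222,300,316),(Z>50)&(Z<62),'bar')
for i in range(6):
    optics.camera('top'); s=manip.read_state(); print(s['eef_pos'].round(2),s['wrist_force'].round(2))
E
```

```text
key 1044 [[428.6, -14.5, 130.3], [439.6, -8.0, 143.8], [447.3, -1.1, 146.2]]
tine 140 [[439.8, -11.8, 71.6], [440.5, -8.2, 89.6], [440.8, -4.2, 103.2]]
lugL 185 [[422.1, -24.7, 61.3], [429.5, -21.4, 65.8], [435.9, -17.6, 67.3]]
brass 301 [[420.3, 14.6, 54.4], [429.9, 18.6, 62.2], [437.9, 24.8, 66.7]]
bar 136 [[423.5, -2.5, 54.4], [427.4, 4.0, 57.6], [430.0, 9.8, 59.1]]
[429.57  -7.58 116.03] [ 1.03 -0.39 -1.51]
[429.49  -7.48 115.94] [-0.36  0.1  -0.92]
[429.43  -7.46 115.86] [-0.62  0.29 -1.49]
[429.39  -7.39 115.75] [ 0.51 -0.15 -1.41]
[429.36  -7.36 115.69] [-0.5  -0.25 -1.78]
[429.34  -7.35 115.63] [ 0.07 -0.86 -1.32]
```

```bash
python3 -m crank '[[0,0,-2,4,0,0,0],[0,0,-2,7,0,0,0],[0,0,-2,10,0,0,0],[0,0,-2,13,0,0,0],[0,0,-2,14,0,0,0],[0,0,-2,14,0,0,0]]'; python3 -c "
from cell import manip;s=manip.read_state();print(s['moment'],s['wrist_force'])"
```

```text
clock: 5.65
eef_pos: [429.2, -5.4, 101.3]
eef_rot: [-3.142, 0.0, -0.014]
wrist_force: [-0.4, -0.7, -0.9]
finger_gap: 13.7
finger_force: 60.0
[ 0.00798137 -0.00755732  0.02897673] [-0.38231903 -0.66027856 -0.88933347]
```

```bash
python3 -m crank '[[0,0,0,4,0,0,0],[0,0,0,8,0,0,0],[0,0,0,11,0,0,0],[0,0,0,13,0,0,0],[0,0,0,13,0,0,0],[0,0,0,13,0,0,0]]' && python3 -m crank '[[0,0,-4,0,0,0,0],[0,0,-8,0,0,0,0],[0,0,-11,0,0,0,0],[0,0,-12,0,0,0,0],[0,0,-12,0,0,0,0]]'
```

```text
clock: 6.25
eef_pos: [429.3, -5.3, 88.5]
eef_rot: [-3.142, -0.0, -0.014]
wrist_force: [0.5, -0.6, -0.8]
finger_gap: 13.8
finger_force: 60.0
clock: 6.75
eef_pos: [429.5, 6.9, 88.5]
eef_rot: [-3.142, -0.0, -0.014]
wrist_force: [-0.2, -0.8, -1.4]
finger_gap: 13.5
finger_force: 60.0
```

```bash
python3 -m crank '[[0,0,-2,0,0,0,0],[0,0,-3,0,0,0,0],[0,0,-4,0,0,0,0],[0,0,-4,0,0,0,0]]';  python3 -m crank '[[0,0,-1,0,0,0,0],[0,0,-2,0,0,0,0],[0,0,-2,0,0,0,0]]'; python3 -m crank '[[0,0,-1,0,0,0,0],[0,0,-2,0,0,0,0],[0,0,-2,0,0,0,0]]'
```

```text
clock: 7.15
eef_pos: [429.5, 10.6, 88.4]
eef_rot: [3.141, 0.0, -0.014]
wrist_force: [0.7, -0.7, -0.9]
finger_gap: 13.5
finger_force: 60.0
clock: 7.45
eef_pos: [429.5, 12.5, 88.4]
eef_rot: [3.141, 0.0, -0.014]
wrist_force: [-0.5, -3.5, -1.7]
finger_gap: 13.6
finger_force: 60.0
clock: 7.75
eef_pos: [429.6, 14.7, 88.5]
eef_rot: [3.142, 0.0, -0.014]
wrist_force: [0.2, -4.6, -0.8]
finger_gap: 13.6
finger_force: 60.0
```

```bash
cat > chk.py <<'E'
from h import *
p,d,c=grab('wrist'); X=pts(d,c); Z=X[...,2]; V=p.max(2)
m=(V<75)&(Z>84)&(Z<125)&(X[...,0]>490)&(X[...,0]<560)&(abs(X[...,1]+41)<60)
print('handle',m.sum(),np.percentile(X[m],[3,50,97],axis=0).round(1).tolist())
m=(abs(X[...,1]+40)<8)&(X[...,0]>415)&(X[...,0]<422)&(Z<120); print('tab z at x415-422',m.sum(),np.median(Z[m]))
np.savez('chk.npz',p=p,d=d,**c)
s=manip.read_state(); print(s['eef_pos'].round(1),s['wrist_force'].round(1))
E
python3 -m crank '[[0,0,-2,0,0,0,0],[0,0,-4,0,0,0,0],[0,0,-5,0,0,0,0],[0,0,-6,0,0,0,0],[0,0,-6,0,0,0,0]]';python3 chk.py;  python3 -m crank '[[0,0,-1,0,0,0,0],[0,0,-2,0,0,0,0],[0,0,-3,0,0,0,0],[0,0,-3,0,0,0,0]]'; python3 chk.py
```

```text
clock: 8.25
eef_pos: [429.6, 20.6, 88.4]
eef_rot: [3.141, 0.0, -0.014]
wrist_force: [0.5, -4.9, -1.9]
finger_gap: 13.6
finger_force: 60.0
handle 3655 [[524.9, -72.8, 88.6], [529.5, -38.8, 99.3], [535.6, -5.9, 101.0]]
tab z at x415-422 188 50.645838426292556
[429.7  20.6  88.5] [-0.8 -5.4 -1.3]
clock: 8.7
eef_pos: [429.7, 23.7, 88.4]
eef_rot: [3.141, 0.0, -0.014]
wrist_force: [0.3, -4.1, -1.6]
finger_gap: 13.8
finger_force: 60.0
handle 3891 [[526.2, -73.5, 90.8], [531.0, -39.7, 101.8], [537.3, -6.5, 103.6]]
tab z at x415-422 197 57.10485725077196
[429.7  23.7  88.5] [-0.2 -4.6 -1.3]
```

```bash
python3 -m crank '[[0,0,-0.5,0,0,0,0],[0,0,-1,0,0,0,0],[0,0,-1,0,0,0,0]]'; python3 chk.py
```

```text
clock: 9.05
eef_pos: [429.7, 24.6, 88.4]
eef_rot: [3.141, 0.0, -0.014]
wrist_force: [-0.6, -6.0, -1.8]
finger_gap: 13.7
finger_force: 60.0
handle 4676 [[530.4, -73.5, 97.7], [535.2, -39.8, 108.6], [542.0, -6.7, 110.6]]
tab z at x415-422 276 75.57566178293024
[429.7  24.5  88.4] [ 0.7 -5.  -1.2]
```

```bash
python3 -m crank '[[0,0,3,0,0,0,0],[0,0,7,0,0,0,0],[0,0,12,0,0,0,0],[0,0,17,0,0,0,0],[0,0,20,0,0,0,0],[0,0,20,0,0,0,0]]'; python3 chk.py; python3 - <<'E'
from h import *
z=np.load('chk.npz'); p,d=z['p'],z['d']; X=pts(d,z); hsv=cv2.cvtColor(p,cv2.COLOR_RGB2HSV)
H,S,V=[hsv[...,i].astype(int) for i in range(3)]; Z=X[...,2]
m=(H>10)&(H<32)&(S>90)&(Z>54)&(Z<70)&(abs(X[...,0]-428)<14)&(X[...,1]>0)&(X[...,1]<45); P=X[m]
print('brass',len(P),np.percentile(P,[2,50,98],axis=0).round(1).tolist())
E
```

```text
clock: 9.7
eef_pos: [429.4, 4.5, 88.5]
eef_rot: [-3.141, -0.0, -0.015]
wrist_force: [0.3, 0.6, -0.9]
finger_gap: 13.7
finger_force: 60.0
handle 4690 [[530.5, -74.1, 97.5], [535.2, -40.6, 108.6], [542.0, -7.1, 110.5]]
tab z at x415-422 241 75.80855395378325
[429.4   4.7  88.5] [ 0.3 -0.2 -1.8]
brass 173 [[428.8, 14.8, 54.8], [433.6, 19.1, 60.5], [438.2, 25.1, 65.5]]
```

```bash
python3 -m crank '[[0,0,0,-15,0,0,0],[0,0,0,-40,0,0,0],[0,0,0,-65,0,0,0],[0,0,30,-75,0,0,0],[0,0,75,-75,0,0,0],[0,0,120,-75,0,0,0],[0,0,165,-75,0,0,0],[0,0,210,-75,0,0,0],[0,0,255,-75,0,0,0],[0,0,290,-75,0,0,0]]'; python3 -m crank '[[0,0,5,0,0,0,0],[0,0,5,40,0,0,0],[0,0,5,80,0,0,0],[0,0,5,105,0,0,0],[0,0,5,111,0,0,0],[0,0,5,114,0,0,0],[0,0,5,115,0,0,0],[0,0,5,115,0,0,0]]'
```

```text
clock: 10.75
eef_pos: [425.0, -287.5, 163.4]
eef_rot: [-3.141, -0.0, -0.015]
wrist_force: [0.1, 0.7, -1.5]
finger_gap: 13.5
finger_force: 60.0
clock: 11.55
eef_pos: [425.8, -290.6, 49.7]
eef_rot: [3.14, -0.002, -0.014]
wrist_force: [0.4, 0.4, -1.7]
finger_gap: 14.1
finger_force: 60.0
```

```bash
python3 -m crank '[[0,0,0,1,0,0,0],[0,0,0,2,0,0,0],[0,0,0,2,0,0,0],[0,0,0,2,0,0,0]]'; python3 -m crank '[[0,0,0,1,0,0,0],[0,0,0,1,0,0,0]]'
```

```text
clock: 11.95
eef_pos: [425.3, -290.3, 46.5]
eef_rot: [3.142, -0.0, -0.014]
wrist_force: [-1.0, -0.0, -1.6]
finger_gap: 13.7
finger_force: 60.0
clock: 12.15
eef_pos: [425.4, -290.5, 45.9]
eef_rot: [3.141, -0.0, -0.014]
wrist_force: [-1.7, 0.7, 5.5]
finger_gap: 13.7
finger_force: 60.0
```

```bash
python3 -m crank '[[40,0,0,0,0,0,0],[40,0,0,0,0,0,0],[40,0,0,0,0,0,0],[40,0,0,0,0,0,0],[40,0,0,-30,0,0,0],[40,0,0,-70,0,0,0],[40,0,0,-115,0,0,0],[40,0,0,-155,0,0,0],[40,0,0,-160,0,0,0]]' 40; python3 - <<'E'
from h import *
p,d,c=grab('wrist'); save(p,'w4.png'); np.savez('w4.npz',p=p,d=d,**c)
hsv=cv2.cvtColor(p,cv2.COLOR_RGB2HSV);X=pts(d,c)
m=(hsv[...,0]>3)&(hsv[...,0]<20)&(hsv[...,1]>150)&(hsv[...,2]>60)&(X[...,2]>60)&(X[...,2]<100)&(abs(X[...,1]+290)<40)
print('key',m.sum(),np.percentile(X[m],[2,50,98],axis=0).round(1).tolist())
go([435,-41,210],-0.014)
E
```

```text
clock: 13.05
eef_pos: [426.5, -291.3, 210.3]
eef_rot: [3.137, -0.006, -0.014]
wrist_force: [0.5, 0.5, 0.2]
finger_gap: 37.5
finger_force: 0.0
key 1295 [[327.1, -296.5, 70.1], [388.9, -290.0, 74.4], [441.2, -283.4, 76.3]]
shift [   5.4 -250.    -2.4] turn [ 0.003  -0.004  -0.0002]
```

```bash
python3 - <<'E'
from h import *
from scipy.spatial.transform import Rotation as R
s=manip.read_state(); print(s['joints'].round(2))
r=R.from_euler('xyz',s['eef_rot'])
Rp=R.from_euler('z',-.014)*R.from_euler('y',.13)
for sg in(1,-1):
    T=Rp*R.from_euler('z',sg*np.pi/2)*R.from_euler('x',np.pi)
    t=(r.inv()*T).as_rotvec(); c=np.array([534.5,-40.5,101]); tcp=c+T.apply([0,0,19]); up=tcp-T.apply([0,0,100])
    print(sg,t.round(3),'above',r.inv().apply(up-s['eef_pos']).round(1),'tcp',tcp,up)
z=np.load('top0.npz');X=pts(z['d'],z)
for n,(u,v) in dict(mill=(287,156),salt=(330,162),jar=(361,157)).items(): print(n,X[v,u].round())
E
```

```text
[-0.67  0.22  1.62  0.    1.3   0.91]
1 [ 0.108 -0.103 -1.569] above [ 115.3 -252.    26.8] tcp [532.03719267 -40.46551844  82.16032402] [544.99933653 -40.64700032 181.31651339]
-1 [-0.103 -0.108  1.568] above [ 115.3 -252.    26.8] tcp [532.03719267 -40.46551844  82.16032402] [544.99933653 -40.64700032 181.31651339]
mill [727. 100. 155.]
salt [723. -41.  87.]
jar [ 740. -144.  103.]
```

```bash
python3 -m crank '[[45,10,-25,0,0.010,-0.009,-0.141],[45,20,-55,0,0.019,-0.019,-0.282],[45,35,-90,0,0.029,-0.028,-0.424],[45,50,-125,0,0.039,-0.037,-0.565],[45,65,-160,0,0.049,-0.046,-0.706],[45,80,-195,0,0.058,-0.056,-0.847],[45,95,-225,0,0.068,-0.065,-0.988],[45,105,-245,0,0.078,-0.074,-1.13],[45,113,-252,0,0.087,-0.083,-1.271],[45,115,-252,0,0.097,-0.093,-1.412]]'; python3 - <<'E'
from h import *
from scipy.spatial.transform import Rotation as R
s=manip.read_state(); r=R.from_euler('xyz',s['eef_rot'])
T=R.from_euler('z',-.014)*R.from_euler('y',.13)*R.from_euler('z',np.pi/2)*R.from_euler('x',np.pi)
up=np.array([545,-40.5,181.5])
print((r.inv()*T).as_rotvec().round(3),r.inv().apply(up-s['eef_pos']).round(1))
E
```

```text
clock: 14.1
eef_pos: [543.9, -38.7, 203.5]
eef_rot: [-3.015, 0.007, 1.408]
wrist_force: [-0.2, -0.3, 0.0]
finger_gap: 42.3
finger_force: 0.0
[ 0.003 -0.013 -0.149] [-1.4  4.2 21.7]
```

```bash
python3 -m crank '[[45,-1,2,10,0.003,-0.013,-0.14],[45,-1,4,20,0.003,-0.013,-0.149],[45,-1,4,22,0.003,-0.013,-0.149],[45,-1,4,22,0.003,-0.013,-0.149],[45,-1,4,22,0.003,-0.013,-0.149]]'; python3 - <<'E'
from h import *
from scipy.spatial.transform import Rotation as R
s=manip.read_state(); r=R.from_euler('xyz',s['eef_rot'])
p,d,c=grab('wrist'); save(p,'w5.png'); X=pts(d,c); Z=X[...,2]; V=p.max(2)
m=(V<75)&(Z>90)&(Z<125)&(X[...,0]>500)&(X[...,0]<570)&(abs(X[...,1]+41)<60)
P=X[m]; print('handle',m.sum(),np.percentile(P,[2,50,98],axis=0).round(1).tolist(),cv2.minAreaRect(P[Z[m]>104][:,:2].astype(np.float32)))
T=R.from_euler('z',-.014)*R.from_euler('y',.13)*R.from_euler('z',np.pi/2)*R.from_euler('x',np.pi)
tcp=np.array([532,-40.5,82.2]); print((r.inv()*T).as_rotvec().round(3),r.inv().apply(tcp-s['eef_pos']).round(1))
E
```

```text
clock: 14.6
eef_pos: [544.9, -41.5, 183.3]
eef_rot: [-3.015, 0.001, 1.547]
wrist_force: [-0.7, -0.3, 0.9]
finger_gap: 41.8
finger_force: 0.0
handle 961 [[532.9, -73.8, 105.9], [538.3, -37.8, 109.2], [543.4, -6.2, 110.7]] ((537.8806762695312, -41.090389251708984), (71.30332946777344, 11.570072174072266), 88.61177062988281)
[ 0.003  0.    -0.01 ] [  0.8  -0.  101.9]
```

View pics/w5.png

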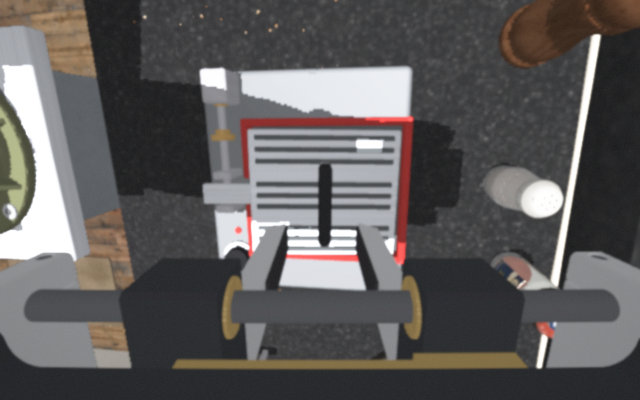

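The handle bar at (325,205) lies centred between the fingers, and the plate is clearly tilted and free. Descend and grip.

```bash
python3 -m crank '[[45,1,2,40,0,0,-0.01],[45,1,2,75,0,0,-0.01],[45,1,2,95,0,0,-0.01],[45,1,2,102,0,0,-0.01],[45,1,2,102,0,0,-0.01],[0,1,2,102,0,0,-0.01],[0,1,2,102,0,0,-0.01],[0,1,2,102,0,0,-0.01],[0,1,2,102,0,0,-0.01],[0,1,2,102,0,0,-0.01]]' 50; python3 -m crank '[[0,0,0,0,0,0,0],[0,0,0,0,0,0,0],[0,0,0,0,0,0,0]]'
```

```text
clock: 15.65
eef_pos: [534.2, -40.2, 82.0]
eef_rot: [-3.015, 0.0, 1.56]
wrist_force: [1.7, 0.6, -0.3]
finger_gap: 12.1
finger_force: 50.0
clock: 15.95
eef_pos: [534.1, -40.2, 81.8]
eef_rot: [-3.015, 0.0, 1.56]
wrist_force: [1.2, 1.2, 1.4]
finger_gap: 11.5
finger_force: 50.0
```

```bash
python3 -m crank '[[0,0,-1.3,-10,0,0,0],[0,0,-2.6,-20,0,0,0],[0,0,-4,-30,0,0,0],[0,0,-4,-30,0,0,0]]'; python3 -m crank '[[0,0,-3,-20,0,0,0],[0,0,-6,-45,0,0,0],[0,0,-9,-70,0,0,0],[0,0,-12,-90,0,0,0],[0,0,-12,-90,0,0,0]]'
```

```text
clock: 16.35
eef_pos: [534.5, -40.3, 113.8]
eef_rot: [-3.017, 0.0, 1.56]
wrist_force: [-0.1, 0.6, -3.6]
finger_gap: 11.8
finger_force: 50.0
clock: 16.85
eef_pos: [534.1, -40.3, 205.1]
eef_rot: [-3.019, 0.001, 1.56]
wrist_force: [0.8, -0.3, -5.5]
finger_gap: 11.8
finger_force: 50.0
```

```bash
python3 -m crank '[[0,0,0,0,-0.06,0,0],[0,0,0,0,-0.124,0,0],[0,0,0,0,-0.124,0,0],[0,0,0,0,-0.124,0,0]]'; python3 - <<'E'
from h import *
go([496,352,200],1.56)
E
```

```text
clock: 17.25
eef_pos: [532.8, -40.2, 202.1]
eef_rot: [-3.136, -0.0, 1.559]
wrist_force: [0.8, 0.3, -4.2]
finger_gap: 11.6
finger_force: 50.0
shift [391.8 -41.3   2.3] turn [-0.0055 -0.     -0.0006]
```

```bash
python3 -m crank '[[0,25,-3,0,0,0,0],[0,65,-8,0,0,0,0],[0,110,-13,0,0,0,0],[0,155,-18,0,0,0,0],[0,200,-23,0,0,0,0],[0,245,-28,0,0,0,0],[0,290,-33,0,0,0,0],[0,335,-37,0,0,0,0],[0,370,-41,0,0,0,0],[0,392,-41,0,0,0,0]]'; python3 -m crank '[[0,0,0,0,0,0,0],[0,0,0,0,0,0,0],[0,0,0,0,0,0,0]]'; python3 - <<'E'
from h import *
p,d,c=grab('scene'); save(p,'s6.png')
p,d,c=grab('wrist'); X=pts(d,c);Z=X[...,2]
m=(Z>110)&(Z<190)&(p.min(2)>110)
P=X[m]; A=np.c_[P[:,:2],np.ones(len(P))]; 
for _ in range(4):
    k=np.linalg.lstsq(A,P[:,2],rcond=None)[0]; g=abs(P[:,2]-A@k)<6; P,A=P[g],A[g]
print('plate plane',len(P),k,P.mean(0)); print(manip.read_state()['eef_pos'])
E
```

```text
clock: 18.25
eef_pos: [495.8, 354.8, 201.7]
eef_rot: [-3.136, 0.002, 1.562]
wrist_force: [0.1, 0.2, -4.8]
finger_gap: 11.6
finger_force: 50.0
clock: 18.55
eef_pos: [496.9, 351.4, 202.4]
eef_rot: [-3.138, 0.001, 1.559]
wrist_force: [0.2, -0.2, -4.6]
finger_gap: 11.5
finger_force: 50.0
plate plane 18482 [-3.38841889e-03  2.32968962e-02  1.75328788e+02] [485.25042682 377.64160018 182.48243297]
[496.97577824 351.38899817 202.7986369 ]
```

View pics/s6.png

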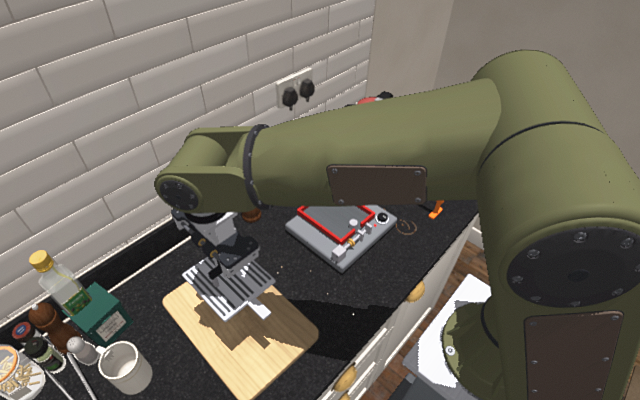

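The scene view shows the plate level over the board (230,285), with the grill empty at (340,225) and the key standing at (437,208). Lower it.

```bash
python3 -m crank '[[0,0,0,30,0,0,0],[0,0,0,70,0,0,0],[0,0,0,105,0,0,0],[0,0,0,130,0,0,0],[0,0,0,138,0,0,0],[0,0,0,141,0,0,0],[0,0,0,142,0,0,0],[0,0,0,142,0,0,0]]'; python3 -m crank '[[0,0,0,2,0,0,0],[0,0,0,3,0,0,0],[0,0,0,3,0,0,0]]'; python3 -m crank '[[0,0,0,2,0,0,0],[0,0,0,3,0,0,0],[0,0,0,3,0,0,0]]'
```

```text
clock: 19.45
eef_pos: [496.9, 352.5, 62.3]
eef_rot: [-3.14, -0.001, 1.559]
wrist_force: [1.0, 0.3, -5.0]
finger_gap: 11.7
finger_force: 50.0
clock: 19.75
eef_pos: [496.3, 352.2, 58.0]
eef_rot: [-3.139, 0.0, 1.56]
wrist_force: [-0.5, 0.4, -4.2]
finger_gap: 11.5
finger_force: 50.0
clock: 20.05
eef_pos: [496.2, 352.1, 54.6]
eef_rot: [-3.138, 0.0, 1.559]
wrist_force: [-0.5, 0.1, -4.3]
finger_gap: 11.5
finger_force: 50.0
```

```bash
python3 -m crank '[[0,0,0,1,0,0,0],[0,0,0,2,0,0,0],[0,0,0,2,0,0,0]]'; python3 -m crank '[[0,0,0,1,0,0,0],[0,0,0,1,0,0,0]]'
```

```text
clock: 20.35
eef_pos: [496.2, 352.2, 52.7]
eef_rot: [-3.138, 0.0, 1.56]
wrist_force: [0.2, 0.2, -3.8]
finger_gap: 12.0
finger_force: 50.0
clock: 20.55
eef_pos: [496.3, 352.2, 51.9]
eef_rot: [-3.139, 0.0, 1.56]
wrist_force: [-0.1, 0.0, -3.1]
finger_gap: 11.7
finger_force: 50.0
```

```bash
python3 -m crank '[[0,0,0,1,0,0,0],[0,0,0,1,0,0,0]]'; python3 -m crank '[[40,0,0,0,0,0,0],[40,0,0,0,0,0,0],[40,0,0,0,0,0,0],[40,0,0,0,0,0,0],[40,0,0,-20,0,0,0],[40,0,0,-50,0,0,0],[40,0,0,-95,0,0,0],[40,0,0,-140,0,0,0],[40,0,0,-160,0,0,0],[40,0,0,-160,0,0,0]]'; python3 - <<'E'
from h import *
p,d,c=grab('wrist'); save(p,'w7.png'); X=pts(d,c);Z=X[...,2]
m=(Z>28)&(Z<44)&(p.min(2)>100)&(abs(X[...,0]-496)<90)&(abs(X[...,1]-352)<80)
P=X[m]; A=np.c_[P[:,:2],np.ones(len(P))]
k=np.linalg.lstsq(A,P[:,2],rcond=None)[0]; print('plate',len(P),k,np.median(P,0))
m=(p.max(2)<70)&(Z>70)&(Z<90)&(abs(X[...,0]-496)<60)&(abs(X[...,1]-352)<70); print('handle',np.percentile(X[m],[2,50,98],axis=0).round(1).tolist())
p,d,c=grab('top'); X=pts(d,c); h=cv2.cvtColor(p,cv2.COLOR_RGB2HSV)
m=(h[...,0]>3)&(h[...,0]<20)&(h[...,1]>150)&(h[...,2]>120)&(X[...,2]>62)&(abs(X[...,1]+290)<40); print('key',m.sum(),np.percentile(X[m],[2,50,98],axis=0).round(1).tolist())
E
```

```text
clock: 20.75
eef_pos: [496.4, 352.4, 51.3]
eef_rot: [-3.139, -0.0, 1.56]
wrist_force: [-3.1, -0.8, 1.8]
finger_gap: 11.6
finger_force: 50.0
clock: 21.75
eef_pos: [497.6, 352.8, 214.4]
eef_rot: [3.14, -0.003, 1.56]
wrist_force: [0.2, 0.1, -0.7]
finger_gap: 37.7
finger_force: 0.0
plate 8736 [-6.75229648e-04  7.33820946e-04  3.13743530e+01] [487.38594821 363.6816622   31.05272531]
handle [[491.0, 318.4, 75.6], [496.4, 354.2, 78.5], [501.9, 386.2, 80.2]]
key 97 [[323.2, -297.4, 66.5], [379.0, -286.2, 73.8], [442.1, -282.8, 80.0]]
```

View pics/w7.png

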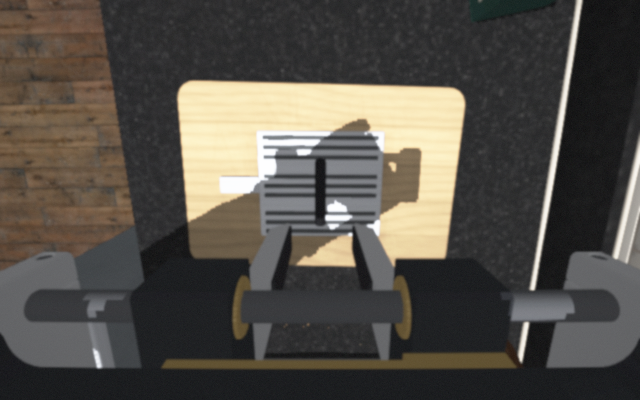

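The plate lies flat at the board's centre, handle at (320,190), and is released. The key stands clear on the worktop.

```bash
python3 -c "
from cell import manip;print(manip.sign_off())"
```

```text
the job is handed in; nothing more can be done
None
```

The job is handed in: the collar was pushed with the key, the plate sprang up and the bar returned home, the key stands on the bare worktop clear of the grill, and the plate lies flat in the middle of the board; no verdict came back.

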